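# Draw out the stapler, turn it nose-first and staple the mailer's flap

### The arm

A 6-joint arm with a two-finger parallel gripper is mounted at the origin on the work surface. World frame = base frame: x ahead of the robot, y to its left, z up, the work surface at z = 0. Lengths are in m, angles in rad, forces in N, time in s.
With the tool pointing down it reaches from about 0.375 to 0.925 m from the base axis. Payload 5.7 kg.
Tool frame: the origin (TCP) lies midway between the tips of the shut fingers; the grasp point (between the pads) lies 19 mm behind it; z points along the fingers, y is the line along which they close (so a half turn about z gives the same grasp; the last joint's range is limited). The gripper opens to 85 mm and grips with 20 to 120 N. Pads are 22 mm wide; open, the fingers measure 114 mm over their backs; the gripper's body (76 mm by 85 mm) begins 54 mm behind the grasp point. The pads swing forward as they close: fully open they stand 13 mm farther back than shut.
Start: joints at [-1.236, 0.359, 1.51, -0, 1.272, -0.115], TCP at [0.261, -0.54, 0.231] pointing down, gripper open.
Joint ranges: [-2.97, 2.97], [-1.01, 2.36], [0.21, 2.38], [-0.96, 4.11], [0.2, 2.71], [-2.98, 2.98]. Speed limits (rad/s): [2.39, 2.39, 3.14, 3.14, 3.14, 3.14].

### API

Orientations are given as a 3x3 rotation matrix whose columns are the frame's x, y, z axes.
In Python, from workcell import get_state, camera, sign_off gives the robot as it stands.
- The arm moves only by the tool step_arm, never from a script. Its argument "increments" is a list that holds one entry, the list of rows, each a list of 7 numbers: the shift along the tool's x, y, z in units of 50 mm (1.0 is 50 mm), then the turn, a rotation vector about the tool's x, y, z in units of 5 degrees (1.0 is 5 degrees), then the closure, from -1 (fully open) to 1 (shut), so that 0 is half open. In form: [[[dx, dy, dz, ax, ay, az, gripper], ...]]. A call has 1 to 10 rows; each row shifts and turns the commanded pose from where the row before left it, along the tool's axes as they then stand; what a row does not reach is not made up. A row lasts 1/8 s, in which the tool goes at most 62.5 mm and 10.7 degrees, less where a joint would pass 70% of its speed; a pose out of reach is approached as far as the arm can. A call is refused whole if a number of a shift passes 1 or a number of a turn 1, either way. A call with a gripper value outside its range is refused whole. The fingers move at their own pace and stop on an object; the grip force is fixed at half the most. Time passes only in rows, so rows that do not move let the fingers close. It gives the time, the measured TCP pose, the force, the opening and the grip force at its end, in the units of the state.
- get_state(): the state, without advancing time (a new reading comes with each control period).
- camera(name): name is "scene" or "top" or "wrist"; returns a dict with "frame" (400x640x3 uint8, red, green, blue), "vertical_fov" (degrees; the focal length in pixels is half the picture's height over the tangent of half this angle, whatever the lens; pixels are square), "cx", "cy" (the principal point, pixels), "rvec" (rotation vector, rad) and "tvec" (3), from world to camera coordinates, as OpenCV has them; the wrist camera has in their place "T_tool_cam" (4x4, takes a point from camera to tool coordinates, whose origin is the TCP and whose axes are the flange's). Camera axes: x right, y down, z forward; pixel columns grow to the right and rows downward; lengths in m; the calibration is good to about 2 mm. A picture is of the moment at which its call begins: read the wrist's pose just before it. There is no depth.
- sign_off(): hands the job in; it is judged then, once.
The state is a dict: "time": time; "qpos": joint angles; "qvel": joint speeds; "joint_efforts": joint torques, N m; "ee_pos": TCP position; "ee_rot": TCP orientation; "contact_force": force on the tool from outside, world axes, zero at the start; "wrist_torque": the same for the moment, N m; "width": finger opening in m; "finger_force": force on a finger pad.
Only numpy, scipy, OpenCV 4.12 (cv2) and the standard library are available. Lean on these libraries where they do the work, as an engineer would, in place of code of your own. Each camera call takes 0.05 s, during which the arm holds its last target. There are 200 camera calls.

### The job

The red stapler is parked under the little clear shelf with only its nose showing: draw it out by the nose, set it down on the glass clear of the shelf, then take it again by its hinge end so that the nose leads. Slide its open jaws squarely over the overhanging edge of the cardboard mailer until the staple will go through the middle of the blue tongue, let go, then press the top arm firmly down onto the mailer and let it spring open. Leave the stapler standing there with the tongue between its jaws, without shoving the mailer out of place or disturbing the other things.

Things in the scene. Friction and masses are not known exactly. Their poses are not given: they have to be found in the camera images.
- stapler: Red metal desk stapler, loose, 0.26 to 0.4 kg, 165 mm long. Origin: middle of its underside; x points to the nose (front at +82.5 mm, hinge end at -82.5), z up. Flat base 40 mm wide, 12 mm thick; the top arm, 26 to 28 mm wide, is hinged over it, nose 66 mm high, jaws open 24 mm at the nose, 18 mm at x = +35. It starts on the glass under the shelf, the front 63 to 78 mm showing, nose to the robot.
- stapler_arm (a joint): Hinge of the stapler's top arm, rad: 0 = sprung up, jaws open (rest), 0.17 = shut on nothing. The spring needs about 1 N at the nose to start and 5 to 6 N near the bottom; on the mailer the arm stops at 0.125 to 0.15, and a push of 12 to 16 N in all staples it.
- stapler_tail (a point): Where to regrip: between two red cheeks, 40 mm wide over their outsides and 50 mm high, that stand on the base from x = -80 to -30 mm at the hinge end. The point is 45 mm behind the stapler's origin, on its midline, 32 mm above the glass. Axes as stapler.
- stapler_front (a point): Where to grip it first: the middle of the sides of the arm's nose (28 mm wide, from 40 to 64 mm above the glass), 68 mm ahead of the stapler's origin, 50 mm above the glass. Drag it, do not lift it by the nose. Axes as stapler.
- stapler_anvil (a point): Top of the steel anvil plate on the stapler's base, below the staple slot: 74 mm ahead of the stapler's origin, 15 mm above the underside. The staple goes through here. It passes 3 mm below the mailer, so slide the stapler with its base on the glass or at most 2 mm above it. Axes as stapler.
- stapler_nose (a point): Underside of the nose of the top arm, where the staple comes out (75 mm ahead of the stapler's origin); moves with the arm.
- stapler_press (a point): Top of the nose of the top arm, about 65 mm above the glass with the arm up: press here, straight down. Moves with the arm, about 20 mm down.
- shelf: Small fixed desk shelf: clear acrylic board 170 mm (x) by 200 mm (y), 8 mm thick, on two wooden end panels 12 mm thick at y = +-94 mm; open at front and back, 75 mm clear height, top at 83 mm. Origin on the glass under its centre; its front edge at x = -85 mm faces the robot.
- mailer: Flat, stiff, packed cardboard mailer, loose, 0.28 to 0.44 kg, 230 mm (x) by 165 mm (y) by 5 mm (8 mm in the packed middle). Origin under its centre, z up. It lies on a green book, its underside 18 mm above the glass; its flap edge at x = -115 mm faces the robot and overhangs the book by 60 to 70 mm. Pressed there it tips about 3 mm down onto the anvil.
- tongue (a point): Middle of the blue tongue (44 mm wide, 42 mm deep) on top of the flap: 20 mm in from the overhanging edge, midway along it. Axes as mailer.
- book: Closed green hardback book under the mailer, fixed, 140 mm (x) by 150 mm (y) by 18 mm; origin under its centre.
- ramekin: White ceramic ramekin, 90 mm across, 45 mm high, between shelf and mailer; leave alone. Origin under its centre.
- tape: Roll of clear tape lying flat, 94 mm across, 24 mm high; leave alone. Origin under its centre.
- pencil_case: Blue plastic pencil case, 80 by 205 by 34 mm, on the right of the table; leave alone. Origin under its centre.
- bulldog: Steel bulldog clip, 62 mm wide, lying on the glass beyond the ramekin; leave alone. Origin about the middle of its underside.
Mind the look-alikes: they are no part of the job. What is meant by the stapler is not turquoise, and is the larger of those in its own colour.

How it is judged:
On the way, in this order (a step that is already met when the one before it is completed fails the run):
1. the stapler is taken by its nose (distance between the grasp point and stapler_front below 0.055 m and contact force between the fingers and stapler above 2 N), for 0.1 s.
2. the stapler is drawn out and stands on its base on the glass, clear of the shelf and let go (horizontal distance between stapler and shelf above 0.168 m and contact force between the fingers and stapler below 0.1 N and angle between stapler's own z axis and vertical below 0.06 rad and height (world z) of stapler below 0.004 m and linear speed of stapler below 0.02 m/s), for 0.2 s.
3. the stapler is taken by its hinge end (distance between the grasp point and stapler_tail below 0.05 m and contact force between the fingers and stapler above 2 N), for 0.1 s.
4. the open jaws stand over and under the blue tongue, square to the edge, and the stapler is let go (horizontal distance between stapler_anvil and tongue below 0.012 m and angle between the x axis of stapler and the x axis of mailer, either way round below 0.2 rad and x of stapler_tail in the frame of mailer below -0.15 m and z of stapler_anvil in the frame of mailer below 0.002 m and z of stapler_nose in the frame of mailer above 0.002 m and contact force between the fingers and stapler below 0.1 N and height (world z) of stapler below 0.004 m), for 0.2 s.
5. the top arm is pressed right down onto the mailer (horizontal distance between stapler_anvil and tongue below 0.012 m and angle between the x axis of stapler and the x axis of mailer, either way round below 0.2 rad and x of stapler_tail in the frame of mailer below -0.15 m and z of stapler_anvil in the frame of mailer below 0.002 m and value of joint stapler_arm above 0.115 rad and contact force between stapler and mailer above 4 N), for 0.1 s.
At the end, for the whole second after the job is handed in: The stapler stands at rest on its base on the glass, arm sprung open (under 0.03 rad), the mailer's edge between its jaws with the anvil within 12 mm of the middle of the tongue and the stapler within 0.2 rad of square; the mailer lies flat within 15 mm of where it was (horizontal distance between stapler_anvil and tongue below 0.012 m and angle between the x axis of stapler and the x axis of mailer, either way round below 0.2 rad and x of stapler_tail in the frame of mailer below -0.15 m and z of stapler_anvil in the frame of mailer below 0.002 m and z of stapler_nose in the frame of mailer above 0.002 m and value of joint stapler_arm below 0.03 rad and angle between stapler's own z axis and vertical below 0.06 rad and height (world z) of stapler below 0.004 m and linear speed of stapler below 0.02 m/s and distance of mailer from where it was at the start of the episode below 0.015 m and angle between mailer's own z axis and vertical below 0.05 rad); the robot touches nothing.
It fails at once if the mailer is shoved (over 25 mm) (distance of mailer from where it was at the start of the episode above 0.025 m).
It fails at once if the stapler tips over (angle between stapler's own z axis and vertical above 0.7 rad).
It fails at once if the ramekin, the pencil case or the bulldog clip is disturbed (moved over 25 mm) (distance of any of ramekin, pencil_case, bulldog from where it was at the start of the episode above 0.025 m).
It fails at once if the roll of tape is disturbed (moved over 25 mm) (distance of tape from where it was at the start of the episode above 0.025 m).
It also fails if it takes over 61 s, if anything falls off the work surface, if the arm or the gripper's body presses on something with over 40 N, if the wrist force passes 120 N, or if a joint passes its speed limit or range.

## Working session

There is one attempt and no reset: what is moved stays moved. The work goes in short steps, Python scripts to look and compute and a tool call to move; the robot and the scene stay as the last step left them, time stands still between calls to the robot, and variables do not carry over. Pictures are saved under pics/ and viewed, at most 10 in all, crops included, and the job is handed in when it is done.

Besides the shell and the picture viewer there is one more tool, called after "Emit:" in YAML: its name, and indented under it one key for each argument. step_arm: Moves the arm, as the interface text tells. Its arguments: {"type":"object","properties":{"increments":{"type":"array"}},"required":["increments"]}

```bash
mkdir -p pics; cat > h.py <<'E'
import numpy as np, cv2
from workcell import get_state, camera, sign_off
def K(c):
    h,w=c["frame"].shape[:2]; f=h/2/np.tan(np.radians(c["vertical_fov"])/2)
    return np.array([[f,0,c["cx"]],[0,f,c["cy"]],[0,0,1]])
def ext(c,s=None):
    if "rvec" in c: return cv2.Rodrigues(np.array(c["rvec"],float))[0],np.array(c["tvec"],float).ravel()
    T=np.eye(4);T[:3,:3]=s["ee_rot"];T[:3,3]=s["ee_pos"];M=np.linalg.inv(T@np.array(c["T_tool_cam"]));return M[:3,:3],M[:3,3]
def back(c,uv,z,s=None):
    R,t=ext(c,s);d=R.T@np.linalg.inv(K(c))@np.array([*uv,1.]);o=-R.T@t
    return o+d*(z-o[2])/d[2]
def proj(c,p,s=None):
    R,t=ext(c,s);q=(K(c)@(R@np.atleast_2d(p).T+t[:,None])).T;return q[:,:2]/q[:,2:]
def save(c,n): cv2.imwrite("pics/"+n,c["frame"][:,:,::-1])
E
python3 - <<'E'
from h import *
import pickle
for n in("top","scene"):
    c=camera(n);save(c,n+"0.png");pickle.dump(c,open(n+".pkl","wb"));R,t=ext(c);print(n,c["vertical_fov"],c["cx"],c["cy"],-R.T@t)
s=get_state();print(s["ee_pos"],s["ee_rot"],s["width"],s["time"])
E
```

```text
top 57.50749908877004 315.32219903939284 198.21381910887737 [0.41291503 0.00381405 1.24896679]
scene 49.307879495186086 321.5522802191068 203.7563567938425 [ 1.21184933 -0.83097875  0.86588671]
[ 0.26066796 -0.53974341  0.23052873] [[ 9.00513178e-01  4.34828343e-01 -5.73603372e-04]
 [ 4.34828688e-01 -9.00511813e-01  1.57701357e-03]
 [ 1.69193585e-04 -1.66954070e-03 -9.99998592e-01]] 0.08573005467266538 0.1
```

View pics/top0.png

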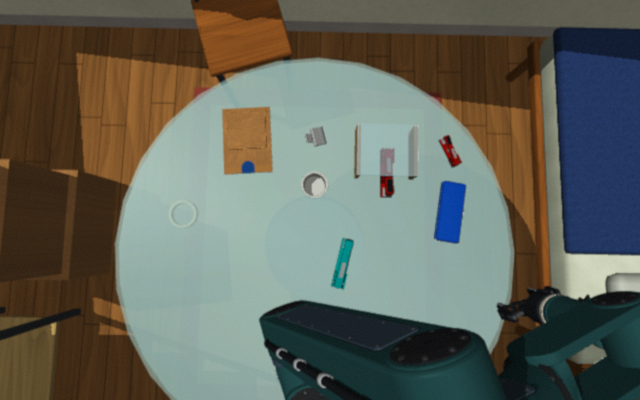

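View pics/scene0.png

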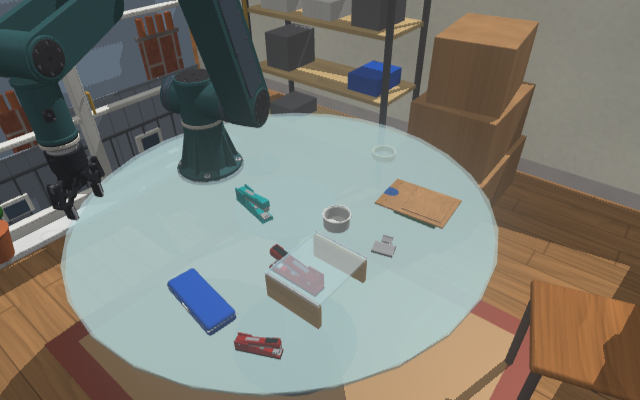

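The top view shows the mailer (247,140) with its tongue (248,167), the ramekin (315,185), the bulldog clip (316,136), the pencil case (450,212) and the tape (183,214). Three things could be taken for the stapler: the red one under the shelf (387,172), a smaller loose red one (450,150), and a turquoise one (343,263). I choose the one under the shelf and check it in a close crop.

```bash
python3 - <<'E'
from h import *
import pickle
c=pickle.load(open("top.pkl","rb"));f=c["frame"][:,:,::-1]
a=cv2.resize(f[115:205,345:425],None,fx=5,fy=5,interpolation=cv2.INTER_CUBIC)
b=cv2.resize(f[100:190,210:282],None,fx=5,fy=5,interpolation=cv2.INTER_CUBIC)
cv2.imwrite("pics/crop1.png",np.hstack([a,b]))
for n,uv,z in [("shelfFL",(354,177),.04),("mFL",(224.5,175),.023),("mFR",(272,172),.023),("mBL",(222.5,108.5),.023),("mBR",(270,107),.023),("tongue",(248,167),.024),("nose",(387,196),.064),("ram",(315,185),.04),("tealNose",(343,240),.05)]:
    print(n,back(c,uv,z).round(3))
hsv=cv2.cvtColor(c["frame"],cv2.COLOR_RGB2HSV)
m=cv2.inRange(hsv,(100,120,60),(130,255,255));m[:,:230]=0;m[:,262:]=0;m[:150]=0;m[185:]=0
ys,xs=np.nonzero(m);print("tongue blob",len(xs),xs.mean(),ys.mean(),xs.min(),xs.max(),ys.min(),ys.max(),back(c,(xs.mean(),ys.mean()),.024))
E
```

```text
shelfFL [ 0.619 -0.128  0.04 ]
mFL [0.619 0.311 0.023]
mFR [0.633 0.15  0.023]
mBL [0.853 0.329 0.023]
mBR [0.862 0.165 0.023]
tongue [0.649 0.232 0.024]
nose [ 0.554 -0.234  0.064]
ram [0.589 0.003 0.04 ]
tealNose [ 0.408 -0.093  0.05 ]
tongue blob 116 247.51724137931035 167.25862068965517 242 253 162 172 [0.64762556 0.23390292 0.024     ]
```

View pics/crop1.png

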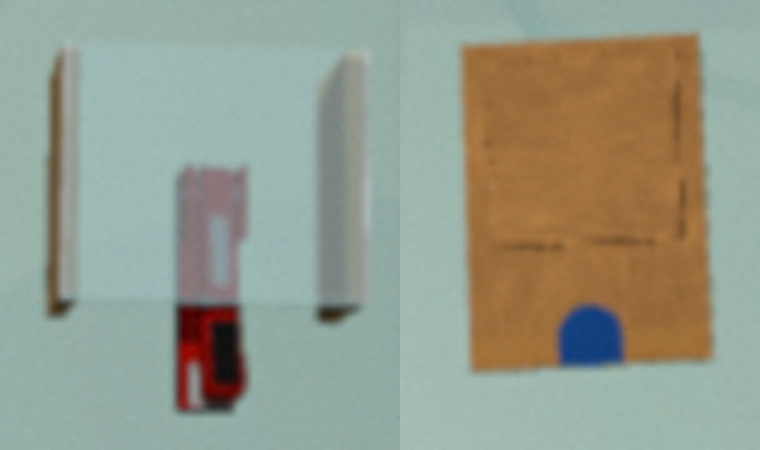

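The crop confirms it: a large red stapler under the clear shelf, nose toward the robot at crop (210,400), i.e. top pixel (387,195). The mailer has a yaw of about 0.07 rad. Moving over to use the wrist camera.

Emit:
step_arm:
  increments:
    - [[0,0,0,0,0,1,-1],[0,0,0,0,0,1,-1],[0,0,0,0,0,1,-1],[0,0,0,0,0,1,-1],[0,0,0,0,0,1,-1],[0,0,0,0,0,0.15,-1]]

```text
time: 0.85
ee_pos: [0.2607, -0.54, 0.2309]
ee_rot: [[1.0, 0.0, -0.0], [0.0, -1.0, 0.001], [-0.0, -0.001, -1.0]]
contact_force: [-0.0, 0.5, 0.4]
width: 0.0854
finger_force: 0.0
```

Emit:
step_arm:
  increments:
    - [[0.55,-0.67,0,0,0,0,-1],[0.55,-0.67,0,0,0,0,-1],[0.55,-0.67,0,0,0,0,-1],[0.55,-0.67,0,0,0,0,-1],[0.55,-0.67,0,0,0,0,-1],[0.55,-0.67,0,0,0,0,-1],[0.55,-0.67,0,0,0,0,-1],[0.55,-0.67,0,0,0,0,-1],[0.55,-0.67,0,0,0,0,-1],[0,0,0,0,0,0,-1]]

```text
time: 2.1
ee_pos: [0.5096, -0.2364, 0.2311]
ee_rot: [[1.0, 0.005, 0.0], [0.005, -1.0, 0.001], [0.0, -0.001, -1.0]]
contact_force: [0.3, 0.0, 0.3]
width: 0.0854
finger_force: 0.0
```

```bash
python3 - <<'E'
from h import *
s=get_state();c=camera("wrist");save(c,"w1.png");print(s["ee_pos"],s["ee_rot"],s["qpos"],s["time"]);print(c["T_tool_cam"],c["vertical_fov"])
import pickle;pickle.dump((s,c),open("w1.pkl","wb"))
E
```

```text
[ 0.50962392 -0.2364082   0.23110441] [[ 9.99985542e-01  5.37202982e-03  2.40480859e-04]
 [ 5.37182010e-03 -9.99985198e-01  8.64381855e-04]
 [ 2.45120785e-04 -8.63077537e-04 -9.99999598e-01]] [-5.57871700e-01  3.04358708e-01  1.59392041e+00  9.08861049e-04
  1.24356723e+00  1.00726044e+00] 2.1
[[-6.78086731e-04 -9.58840498e-01 -2.83944431e-01  7.16407942e-02]
 [ 9.99998477e-01 -1.10687937e-03  1.34968334e-03  3.33537610e-04]
 [-1.60842327e-03 -2.83943083e-01  9.58839788e-01 -1.42934385e-01]
 [ 0.00000000e+00  0.00000000e+00  0.00000000e+00  1.00000000e+00]] 69.13718900635976
```

View pics/w1.png

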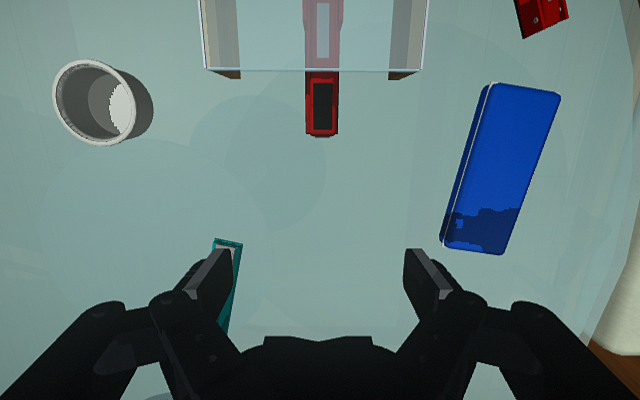

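The wrist view shows the nose at about (306–337, 136), the shelf front edge at row 70 (205–425), and the ramekin and pencil case well to either side.

```bash
python3 - <<'E'
from h import *
import pickle
s,c=pickle.load(open("w1.pkl","rb"))
for uv,z in [((306,133),.064),((337,133),.064),((321,136),.055),((304,70),.064),((340,70),.064),((205,70),.083),((424,70),.083),((229,240),.05)]: print(uv,z,back(c,uv,z,s).round(4))
f=c["frame"][:,:,::-1]
cv2.imwrite("pics/crop2.png",cv2.resize(f[0:150,260:380],None,fx=4,fy=4,interpolation=cv2.INTER_CUBIC))
E
```

```text
(306, 133) 0.064 [ 0.5621 -0.2247  0.064 ]
(337, 133) 0.064 [ 0.5623 -0.257   0.064 ]
(321, 136) 0.055 [ 0.5585 -0.2405  0.055 ]
(304, 70) 0.064 [ 0.6226 -0.2231  0.064 ]
(340, 70) 0.064 [ 0.6228 -0.2586  0.064 ]
(205, 70) 0.083 [ 0.6197 -0.1326  0.083 ]
(424, 70) 0.083 [ 0.6206 -0.3348  0.083 ]
(229, 240) 0.05 [ 0.434  -0.1299  0.05  ]
```

View pics/crop2.png

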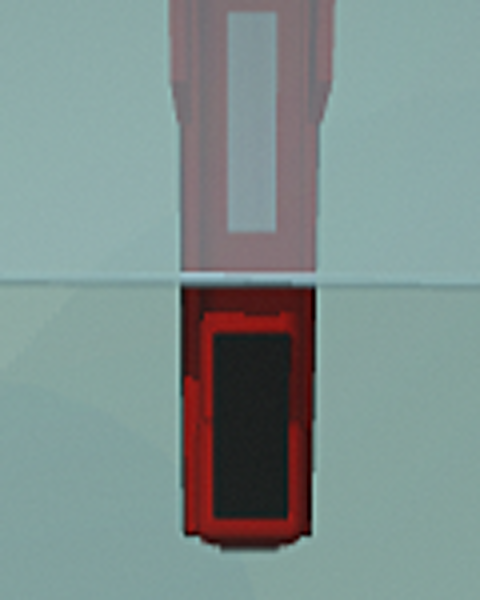

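Nose front is at x≈0.557, midline y≈-0.242, and 63 mm is showing, which agrees with the description. The grip goes at (0.572, -0.242), TCP z 0.032.

Emit:
step_arm:
  increments:
    - [[0.63,0.05,0,0,0,0,-1],[0.62,0.05,0.2,0,0,0,-1],[0,0,0.7,0,0,0,-1],[0,0,0.8,0,0,0,-1],[0,0,0.8,0,0,0,-1],[0,0,0.8,0,0,0,-1],[0,0,0.5,0,0,0,-1],[0,0,0.2,0,0,0,-1],[0,0,0,0,0,0,-1]]

```text
time: 3.28
ee_pos: [0.5702, -0.2443, 0.031]
ee_rot: [[1.0, -0.0, -0.001], [-0.0, -1.0, 0.0], [-0.001, -0.0, -1.0]]
contact_force: [0.6, 1.2, -0.1]
width: 0.0851
finger_force: 0.0
```

Emit:
step_arm:
  increments:
    - [[0,0,0,0,0,0,1],[0,0,0,0,0,0,1],[0,0,0,0,0,0,1],[0,0,0,0,0,0,1],[0,0,0,0,0,0,1],[0,0,0,0,0,0,1],[0,0,0,0,0,0,1]]

```text
time: 4.15
ee_pos: [0.5709, -0.2436, 0.0314]
ee_rot: [[1.0, 0.0, 0.0], [0.0, -1.0, 0.0], [0.0, -0.0, -1.0]]
contact_force: [-0.3, 1.9, 4.9]
width: 0.0273
finger_force: 60.7
```

Emit:
step_arm:
  increments:
    - [[-0.15,0,0,0,0,0,1],[-0.3,0,0,0,0,0,1],[-0.4,0,0,0,0,0,1],[-0.45,0,0,0,0,0,1],[-0.45,0,0,0,0,0,1],[-0.45,0,0,0,0,0,1],[-0.4,0,0,0,0,0,1],[-0.3,0,0,0,0,0,1],[-0.1,0,0,0,0,0,1],[0,0,0,0,0,0,1]]

```text
time: 5.4
ee_pos: [0.4197, -0.2437, 0.0313]
ee_rot: [[1.0, 0.0, -0.002], [0.0, -1.0, 0.0], [-0.002, -0.0, -1.0]]
contact_force: [-2.5, -1.8, 5.4]
width: 0.0273
finger_force: 58.8
```

Emit:
step_arm:
  increments:
    - [[0,0,0,0,0,0,-1],[0,0,0,0,0,0,-1],[0,0,0,0,0,0,-1],[0,0,0,0,0,0,-1],[0,0,0,0,0,0,-1],[0,0,-0.3,0,0,0,-1],[0,0,-0.9,0,0,0,-1],[0,0,-0.9,0,0,0,-1],[0,0,-0.9,0,0,0,-1],[0,0,0,0,0,0,-1]]

```text
time: 6.65
ee_pos: [0.4231, -0.2455, 0.1859]
ee_rot: [[1.0, 0.0, 0.007], [0.001, -1.0, -0.005], [0.007, 0.005, -1.0]]
contact_force: [0.5, 0.2, 0.0]
width: 0.0855
finger_force: 0.0
```

```bash
python3 - <<'E'
from h import *
s=get_state();c=camera("wrist");save(c,"w2.png");print(s["ee_pos"],s["ee_rot"][:2,0],s["time"])
import pickle;pickle.dump((s,c),open("w2.pkl","wb"))
E
```

```text
[ 0.42308729 -0.24548503  0.18586084] [9.99975647e-01 5.08642048e-04] 6.65
```

View pics/w2.png

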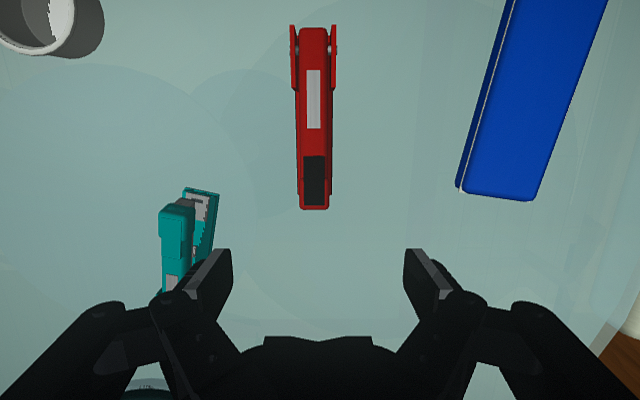

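The stapler is out and upright. Its cheeks span columns 290–337 from row 24 (rear) to 88, and the nose front is at (314,209). Computing its pose.

```bash
python3 - <<'E'
from h import *
import pickle
s,c=pickle.load(open("w2.pkl","rb"))
for n,uv,z in [("chL",(290,25),.05),("chR",(337.5,25),.05),("chLf",(292.5,88),.05),("chRf",(335.5,88),.05),("nose",(314,210),.045),("noseL",(299,206),.064),("noseR",(329.5,206),.064),("padL",(304,157),.066),("padR",(325,157),.066)]: print(n,back(c,uv,z,s).round(4))
# tops of scene: mailer front edge etc. from top camera, subpixel line fits
t=pickle.load(open("top.pkl","rb"))
R=cv2.cvtColor(t["frame"],cv2.COLOR_RGB2HSV)
m=cv2.inRange(R,(5,80,60),(25,255,255))|cv2.inRange(R,(100,120,60),(130,255,255))
m[:,:212]=0;m[:,285:]=0;m[:98]=0;m[185:]=0
cn=max(cv2.findContours(m,cv2.RETR_EXTERNAL,cv2.CHAIN_APPROX_NONE)[0],key=cv2.contourArea)
w=np.array([back(t,p[0],.023)[:2] for p in cn],np.float32)
r=cv2.minAreaRect(w);print("mailer",r,cv2.boxPoints(r))
E
```

```text
chL [ 0.5683 -0.2235  0.05  ]
chR [ 0.5684 -0.264   0.05  ]
chLf [ 0.518  -0.2244  0.05  ]
chRf [ 0.518  -0.2631  0.05  ]
nose [ 0.4008 -0.2433  0.045 ]
noseL [ 0.4111 -0.2291  0.064 ]
noseR [ 0.411  -0.2583  0.064 ]
padL [ 0.4581 -0.2345  0.066 ]
padR [ 0.4581 -0.2536  0.066 ]
mailer ((0.7442634701728821, 0.24103613197803497), (0.22875647246837616, 0.16307474672794342), 4.382608890533447) [[0.6239889  0.31359473]
 [0.63645047 0.1509968 ]
 [0.864538   0.16847754]
 [0.8520765  0.33107546]]
```

Emit:
step_arm:
  increments:
    - [[0.7,-0.03,0,0,0,0,-1],[0.75,0,0,0,0,0,-1],[0.75,0,0.3,0,0,0,-1],[0,0,0.8,0,0,0,-1],[0,0,0.8,0,0,0,-1],[0,0,0.8,0,0,0,-1],[0,0,0.5,0,0,0,-1],[0,0,0.2,0,0,0,-1],[0,0,0,0,0,0,-1]]

```text
time: 7.82
ee_pos: [0.53, -0.2417, 0.0105]
ee_rot: [[1.0, 0.0, -0.002], [0.0, -1.0, 0.001], [-0.002, -0.001, -1.0]]
contact_force: [0.9, 0.2, -0.5]
width: 0.0856
finger_force: 0.0
```

Emit:
step_arm:
  increments:
    - [[0,0,0,0,0,0,1],[0,0,0,0,0,0,1],[0,0,0,0,0,0,1],[0,0,0,0,0,0,1],[0,0,0,0,0,0,1],[0,0,0,0,0,0,1]]

```text
time: 8.57
ee_pos: [0.5315, -0.2425, 0.0124]
ee_rot: [[1.0, 0.0, 0.002], [0.0, -1.0, -0.001], [0.002, 0.001, -1.0]]
contact_force: [-1.1, 1.2, 5.9]
width: 0.0394
finger_force: 61.3
```

Emit:
step_arm:
  increments:
    - [[0,0,-0.2,0,0,0,1],[0,0,-0.4,0,0,0,1],[0,0,-0.6,0,0,0,1],[0,0,-0.6,0,0,0,1],[0,0,-0.4,0,0,0,1],[0,0,-0.2,0,0,0,1],[0,0,0,0,0,0,1]]

```text
time: 9.45
ee_pos: [0.5309, -0.2423, 0.1317]
ee_rot: [[1.0, 0.0, 0.001], [0.0, -1.0, -0.0], [0.001, 0.0, -1.0]]
contact_force: [-0.5, -0.6, -2.8]
width: 0.0393
finger_force: 60.9
```

Emit:
step_arm:
  increments:
    - [[-0.14,-0.4,0,0,0,0,1],[-0.14,-0.8,0,0,0,0,1],[-0.14,-0.8,0,0,0,0,1],[-0.14,-0.8,0,0,0,0,1],[-0.14,-0.8,0,0,0,0,1],[-0.14,-0.8,0,0,0,0,1],[-0.14,-0.8,0,0,0,0,1],[-0.14,-0.8,0,0,0,0,1],[-0.14,-0.8,0,0,0,0,1],[-0.14,-0.8,0,0,0,0,1]]

```text
time: 10.7
ee_pos: [0.4581, 0.1394, 0.1304]
ee_rot: [[1.0, 0.001, -0.003], [0.001, -1.0, -0.0], [-0.003, 0.0, -1.0]]
contact_force: [0.0, 0.3, -3.6]
width: 0.0391
finger_force: 61.1
```

Emit:
step_arm:
  increments:
    - [[0,-0.8,0,0,0,0,1],[0,-0.8,0,0,0,0,1],[0,0,0,0,0,0,1],[0,0,0,0,0,-0.5,1],[0,0,0,0,0,-1,1],[0,0,0,0,0,-1,1],[0,0,0,0,0,-1,1],[0,0,0,0,0,-1,1],[0,0,0,0,0,-1,1],[0,0,0,0,0,-1,1]]

```text
time: 11.95
ee_pos: [0.4588, 0.2168, 0.1304]
ee_rot: [[0.842, 0.54, -0.003], [0.54, -0.842, -0.001], [-0.003, -0.001, -1.0]]
contact_force: [-0.0, 0.7, -3.2]
width: 0.0393
finger_force: 61.7
```

Emit:
step_arm:
  increments:
    - [[0,0,0,0,0,-1,1],[0,0,0,0,0,-1,1],[0,0,0,0,0,-1,1],[0,0,0,0,0,-1,1],[0,0,0,0,0,-1,1],[0,0,0,0,0,-1,1],[0,0,0,0,0,-1,1],[0,0,0,0,0,-1,1],[0,0,0,0,0,-1,1],[0,0,0,0,0,-1,1]]

```text
time: 13.2
ee_pos: [0.4587, 0.2167, 0.1304]
ee_rot: [[0.128, 0.992, -0.003], [0.992, -0.128, -0.001], [-0.001, -0.003, -1.0]]
contact_force: [0.9, 0.0, -2.6]
width: 0.0392
finger_force: 61.7
```

Emit:
step_arm:
  increments:
    - [[0,0,0,0,0,-1,1],[0,0,0,0,0,-1,1],[0,0,0,0,0,-1,1],[0,0,0,0,0,-1,1],[0,0,0,0,0,-1,1],[0,0,0,0,0,-1,1],[0,0,0,0,0,-1,1],[0,0,0,0,0,-1,1],[0,0,0,0,0,-1,1],[0,0,0,0,0,-1,1]]

```text
time: 14.45
ee_pos: [0.4586, 0.2167, 0.1304]
ee_rot: [[-0.678, 0.735, -0.003], [0.735, 0.678, -0.001], [0.001, -0.003, -1.0]]
contact_force: [-0.3, 0.2, -4.0]
width: 0.0392
finger_force: 61.7
```

Emit:
step_arm:
  increments:
    - [[0,0,0,0,0,-1,1],[0,0,0,0,0,-1,1],[0,0,0,0,0,-1,1],[0,0,0,0,0,-1,1],[0,0,0,0,0,-1,1],[0,0,0,0,0,-1,1],[0,0,0,0,0,-1,1],[0,0,0,0,0,-1,1],[0,0,0,0,0,0,1],[0,0,0,0,0,0,1]]

```text
time: 15.7
ee_pos: [0.4596, 0.2173, 0.1309]
ee_rot: [[-0.991, 0.132, -0.002], [0.132, 0.991, -0.0], [0.001, -0.001, -1.0]]
contact_force: [-0.1, 0.2, -3.2]
width: 0.0391
finger_force: 61.7
```

Emit:
step_arm:
  increments:
    - [[0,0,0,0,0,-1,1],[0,0,0,0,0,-1,1],[0,0,0,0,0,-0.4,1],[0,0,0,0,0,0,1]]

```text
time: 16.2
ee_pos: [0.4604, 0.2177, 0.1313]
ee_rot: [[-0.997, -0.077, -0.0], [-0.077, 0.997, -0.0], [0.0, -0.0, -1.0]]
contact_force: [0.1, 0.2, -2.9]
width: 0.0395
finger_force: 61.7
```

```bash
python3 - <<'E'
from h import *
import pickle
s=get_state();t=camera("top");c=camera("scene");pickle.dump((s,t,c),open("s3.pkl","wb"))
print(s["ee_pos"],s["ee_rot"][:2,0])
g=lambda f,r,k:cv2.resize(f[r[0]:r[1],r[2]:r[3],::-1],k,interpolation=cv2.INTER_CUBIC)
cv2.imwrite("pics/v3.png",np.hstack([g(t["frame"],(95,255,180,310),(400,492)),g(c["frame"],(100,240,300,480),(400,492))]))
E
```

```text
[0.46037543 0.21767451 0.13125232] [-0.99699903 -0.07741331]
```

View pics/v3.png

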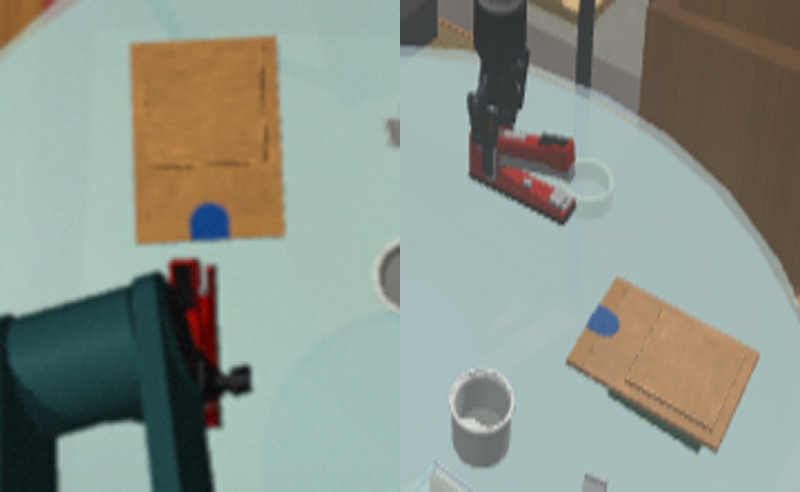

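The stapler is held level with nose leading, in line with the tongue (top crop 208,222; scene crop 604,322), and roughly 40 mm short of the edge. Refining the tongue position from both cameras and lowering to the glass.

```bash
python3 - <<'E'
from h import *
import pickle
s,t,c=pickle.load(open("s3.pkl","rb"))
for n,i,b in(("top",t,(155,185,225,270)),("scene",c,(175,205,375,405))):
    m=cv2.inRange(cv2.cvtColor(i["frame"],cv2.COLOR_RGB2HSV),(100,110,50),(130,255,255))
    q=np.zeros_like(m);q[b[0]:b[1],b[2]:b[3]]=m[b[0]:b[1],b[2]:b[3]]
    ys,xs=np.nonzero(q);w=np.array([back(i,p,.0235)[:2] for p in zip(xs,ys)])
    a=.0765;R=np.array([[np.cos(a),np.sin(a)],[-np.sin(a),np.cos(a)]]);l=w@R.T
    print(n,len(xs),w.mean(0).round(4),"local mean",l.mean(0).round(4),"ext",l.min(0).round(4),l.max(0).round(4),"TCP local",(R@s["ee_pos"][:2]).round(4))
E
```

```text
top 116 [0.6477 0.234 ] local mean [0.6637 0.1838] ext [0.6469 0.1649] [0.6824 0.203 ] TCP local [0.4757 0.1819]
scene 71 [0.6479 0.235 ] local mean [0.664  0.1848] ext [0.647  0.1665] [0.6855 0.2034] TCP local [0.4757 0.1819]
```

Emit:
step_arm:
  increments:
    - [[0,0,0.4,0,0,0,1],[0,0,0.6,0,0,0,1],[0,0,0.6,0,0,0,1],[0,0,0.4,0,0,0,1],[0,0,0.2,0,0,0,1],[0,0,0.1,0,0,0,1],[0,0,0,0,0,0,1]]

```text
time: 17.18
ee_pos: [0.4609, 0.2179, 0.0166]
ee_rot: [[-0.997, -0.079, 0.0], [-0.079, 0.997, 0.0], [-0.0, 0.0, -1.0]]
contact_force: [0.2, -0.2, -3.4]
width: 0.0393
finger_force: 61.8
```

Emit:
step_arm:
  increments:
    - [[0,0,0.06,0,0,0,1],[0,0.04,0,0,0,0,1],[-0.2,0,0,0,0,0,1],[-0.2,0,0,0,0,0,1],[-0.1,0,0,0,0,0,1],[0,0,0,0,0,0,1]]

```text
time: 17.92
ee_pos: [0.4861, 0.2218, 0.0133]
ee_rot: [[-0.997, -0.078, 0.001], [-0.078, 0.997, 0.0], [-0.001, 0.0, -1.0]]
contact_force: [0.0, -0.4, -3.7]
width: 0.0393
finger_force: 61.8
```

```bash
python3 - <<'E'
from h import *
import pickle
s=get_state();c=camera("scene");t=camera("top");pickle.dump((s,t,c),open("s4.pkl","wb"))
print(s["ee_pos"],s["contact_force"])
g=lambda f,r,k:cv2.resize(f[r[0]:r[1],r[2]:r[3],::-1],k,interpolation=cv2.INTER_CUBIC)
cv2.imwrite("pics/v4.png",g(c["frame"],(150,230,330,450),(780,520)))
E
```

```text
[0.48612204 0.22180683 0.01333467] [ 0.00944452 -0.4372035  -3.6602356 ]
```

View pics/v4.png

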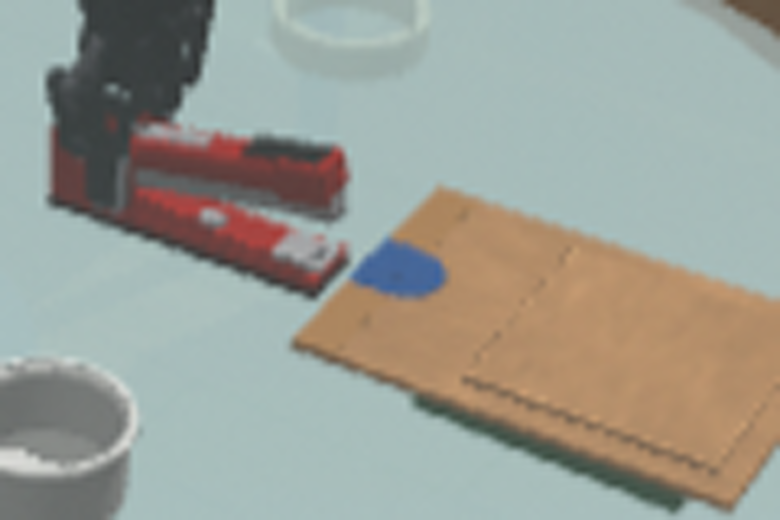

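The stapler is level and square in front of the tongue; the base front corners are at crop (317,297) and (348,262), the tongue centre at (400,270). Checking it numerically.

```bash
python3 - <<'E'
from h import *
import pickle
s,t,c=pickle.load(open("s4.pkl","rb"))
a=.0765;R=np.array([[np.cos(a),np.sin(a)],[-np.sin(a),np.cos(a)]])
px=lambda u,v:(330+u/6.5,150+v/6.5)
for n,p,z in[("frontR",(317,297),.001),("frontLtop",(348,250),.012),("rear R",(50,203),.001),("tongue front R",(350,284),.0235),("tongue front L",(388,240),.0235)]:
    print(n,(R@back(c,px(*p),z)[:2]).round(4))
print("TCP",(R@s["ee_pos"][:2]).round(4))
E
```

```text
frontR [0.629  0.1682]
frontLtop [0.6292 0.2004]
rear R [0.4666 0.1653]
tongue front R [0.6511 0.159 ]
tongue front L [0.6492 0.2048]
TCP [0.5017 0.184 ]
```

Emit:
step_arm:
  increments:
    - [[-0.15,0,0,0,0,0,1],[-0.15,0,0,0,0,0,1],[-0.15,0,0,0,0,0,1],[-0.15,0,0,0,0,0,1],[-0.15,0,0,0,0,0,1],[-0.13,0,0,0,0,0,1],[0,0,0.02,0,0,0,1],[0,0,0,0,0,0,1]]

```text
time: 19.02
ee_pos: [0.5295, 0.2253, 0.0125]
ee_rot: [[-0.997, -0.079, 0.001], [-0.079, 0.997, 0.0], [-0.001, 0.0, -1.0]]
contact_force: [0.1, 0.7, -2.2]
width: 0.0395
finger_force: 62.0
```

```bash
python3 - <<'E'
from h import *
import pickle
s=get_state();c=camera("scene");t=camera("top");pickle.dump((s,t,c),open("s5.pkl","wb"))
print(s["ee_pos"],s["contact_force"])
g=lambda f,r,k:cv2.resize(f[r[0]:r[1],r[2]:r[3],::-1],k,interpolation=cv2.INTER_CUBIC)
cv2.imwrite("pics/v5.png",g(c["frame"],(150,230,330,450),(780,520)))
E
```

```text
[0.52946256 0.22529166 0.01247391] [ 0.13550773  0.66065363 -2.19294501]
```

View pics/v5.png

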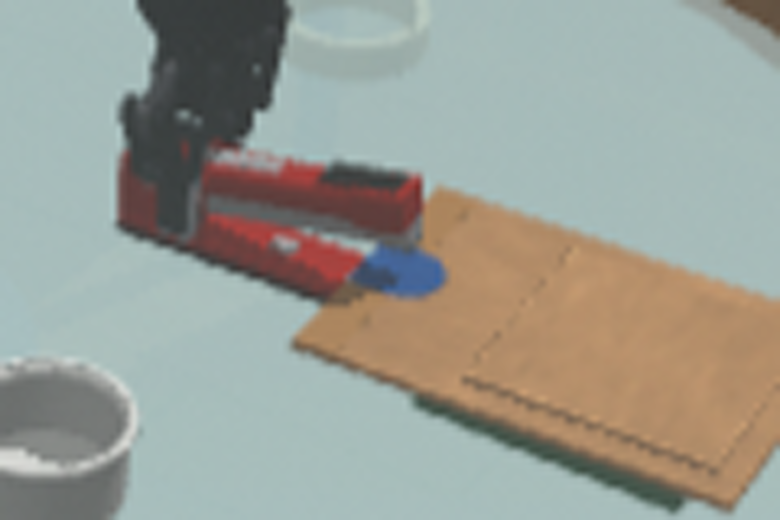

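The jaws straddle the tongue squarely and the mailer has not moved. Letting go and rising.

Emit:
step_arm:
  increments:
    - [[0,0,0,0,0,0,-1],[0,0,0,0,0,0,-1],[0,0,0,0,0,0,-1],[0,0,0,0,0,0,-1],[0,0,-0.3,0,0,0,-1],[0,0,-0.8,0,0,0,-1],[0,0,-0.8,0,0,0,-1],[0,0,-0.5,0,0,0,-1],[0,0,0,0,0,0,-1]]

```text
time: 20.25
ee_pos: [0.5311, 0.2258, 0.1355]
ee_rot: [[-0.997, -0.079, 0.006], [-0.079, 0.997, 0.002], [-0.006, 0.001, -1.0]]
contact_force: [-1.5, -0.3, -0.8]
width: 0.0855
finger_force: 0.0
```

Emit:
step_arm:
  increments:
    - [[-0.5,0,0,0,0,0,1],[-0.7,0,0,0,0,0,1],[-0.7,0,0,0,0,0,1],[-0.45,0,0,0,0,0,1],[0,0,0,0,0,0,1],[0,0,0.4,0,0,0,1],[0,0,0.2,0,0,0,1],[0,0,0,0,0,0,1]]

```text
time: 21.25
ee_pos: [0.6441, 0.2341, 0.1003]
ee_rot: [[-0.997, -0.079, -0.004], [-0.079, 0.997, -0.001], [0.004, -0.001, -1.0]]
contact_force: [0.0, 0.1, -0.6]
width: 0.0004
finger_force: 0.0
```

```bash
python3 - <<'E'
from h import *
import pickle
s=get_state();c=camera("scene");t=camera("top");pickle.dump((s,t,c),open("s6.pkl","wb"))
print(s["ee_pos"],s["contact_force"],s["width"])
g=lambda f,r,k:cv2.resize(f[r[0]:r[1],r[2]:r[3],::-1],k,interpolation=cv2.INTER_CUBIC)
cv2.imwrite("pics/v6.png",g(c["frame"],(150,230,330,450),(780,520)))
E
```

```text
[0.64414396 0.23413032 0.10034334] [ 0.00343125  0.14474952 -0.62860296] 0.0004372132660241154
```

View pics/v6.png

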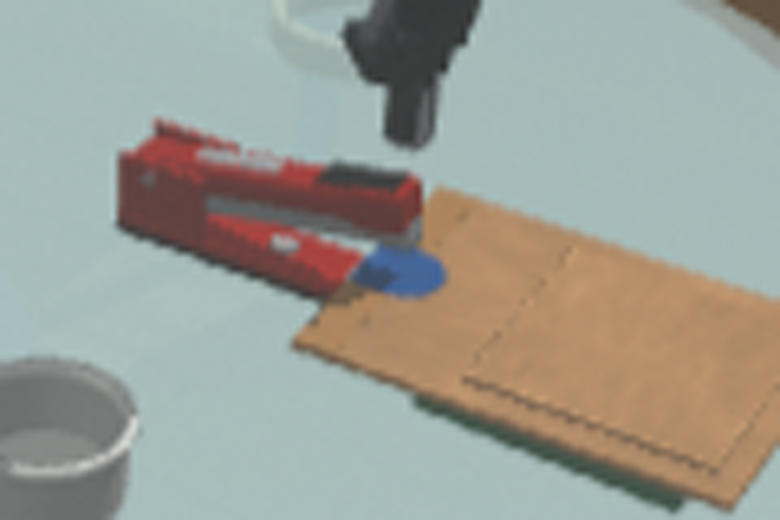

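The stapler stands free with the tongue between its jaws, and the shut fingers hang above the nose. Pressing down in stages.

Emit:
step_arm:
  increments:
    - [[0,0,0.4,0,0,0,1],[0,0,0.25,0,0,0,1],[0,0,0.1,0,0,0,1],[0,0,0.1,0,0,0,1],[0,0,0.1,0,0,0,1],[0,0,0.06,0,0,0,1],[0,0,0,0,0,0,1]]

```text
time: 22.22
ee_pos: [0.648, 0.2346, 0.0556]
ee_rot: [[-0.997, -0.079, 0.004], [-0.079, 0.997, 0.001], [-0.004, 0.0, -1.0]]
contact_force: [-4.0, -2.6, 22.6]
width: 0.0001
finger_force: 11.5
```

Emit:
step_arm:
  increments:
    - [[0,0,0,0,0,0,1],[0,0,0,0,0,0,1]]

```text
time: 22.48
ee_pos: [0.648, 0.2346, 0.0556]
ee_rot: [[-0.997, -0.079, 0.004], [-0.079, 0.997, 0.001], [-0.004, 0.0, -1.0]]
contact_force: [-3.2, -2.0, 23.5]
width: -0.0003
finger_force: 11.4
```

```bash
python3 - <<'E'
from h import *
import pickle
s=get_state();c=camera("scene");pickle.dump((s,c),open("s7.pkl","wb"))
_,t0,c0=pickle.load(open("s6.pkl","rb"))
print(s["ee_pos"],s["contact_force"],s["wrist_torque"])
# red-pixel top profile near the nose, before vs now; mailer corner shift
def red(i):
    h=cv2.cvtColor(i["frame"],cv2.COLOR_RGB2HSV);m=cv2.inRange(h,(0,140,50),(6,255,255))|cv2.inRange(h,(172,140,50),(180,255,255));return m
for i in(c0,c):
    m=red(i);print([(u,*( (lambda y:(150+y.min(),150+y.max()) if len(y) else ())(np.nonzero(m[150:230,u])[0]))) for u in range(350,400,4)])
for p in[(.646,.234,.065),(.646,.234,.046)]:print(proj(c,p).round(1))
E
```

```text
[0.64796508 0.23461157 0.05557867] [-3.19537131 -2.03486668 23.45114203] [-0.46744024  0.56910447 -0.00892955]
[(350,), (354, np.int64(172), np.int64(173)), (358, np.int64(172), np.int64(174)), (362,), (366, np.int64(184), np.int64(185)), (370, np.int64(185), np.int64(187)), (374, np.int64(176), np.int64(177)), (378, np.int64(176), np.int64(190)), (382, np.int64(189), np.int64(192)), (386,), (390,), (394,), (398,)]
[(350,), (354, np.int64(171), np.int64(174)), (358, np.int64(172), np.int64(175)), (362,), (366,), (370,), (374, np.int64(178), np.int64(180)), (378, np.int64(179), np.int64(181)), (382,), (386,), (390,), (394,), (398,)]
[[391.4 180.8]]
[[390.9 185.5]]
```

```bash
python3 - <<'E'
from h import *
import pickle
s,c=pickle.load(open("s7.pkl","rb"));_,_,c0=pickle.load(open("s6.pkl","rb"))
for i in(c0,c):
    f=i["frame"].astype(int);r=(f[...,0]>1.6*f[...,1])&(f[...,0]>1.6*f[...,2])
    print("\n".join("%d "%y+"".join("r" if r[y,x] else("#" if f[y,x].max()<75 else("b" if f[y,x,2]>1.5*f[y,x,0] else ".")) for x in range(346,404)) for y in range(168,200)));print()
a=.0765;X=np.array([np.cos(a),np.sin(a),0]);Y=np.array([-X[1],X[0],0]);A=np.array([.6473,.2341,0])
for th in(0,.06,.13):
    hz=np.array([-.060-.074,.04]);P=[]
    for x,z in((.0085,.064),(.0085,.041)):
        d=np.array([x,z])-np.array([-.134,.045]);cs,sn=np.cos(th),np.sin(th)
        q=np.array([-.134,.045])+[cs*d[0]+sn*d[1],-sn*d[0]+cs*d[1]];P.append(A+q[0]*X-.014*Y+[0,0,q[1]])
    print(th,np.round(P,4)[:,2],proj(c,np.array(P)).round(1).tolist())
E
```

```text
168 ............................................####..........
169 ............................................####..........
170 ..........r.................................####..........
171 ........rrrrrrr..............................###..........
172 ......rrrrrrrrr..r........................................
173 .....rrrrrrrrr............................................
174 ...rrrrrrrrrrr............................................
175 ......rrrrrrrrrrr...........rrr...........................
176 .........rrrrrrrrrrrrrr....rrrrrr..#####..................
177 ...........rrrrr.rrrrrrrrrrrrrrrr.############.r..........
178 ..............r........rrrrrrrrrrrr......####.rr..........
179 ............................rrrrrrrrrrrrrrrr.rrrr.........
180 .................................rrrrrrrrrrrrrrrr.........
181 ...........................................rrrrrr.........
182 ..............................................rrr.........
183 ................rrrrr.........................r...........
184 ................rrrrrrrrrrr...................r...........
185 ....##..........rrrrrrrrr
[... 2390 characters left out ...]
##....rrrrrrrrrrrr..........bbbb......
192 .......................#.....rrrrrrrr...b......bbbbb......
193 ..........................##....rrrr...bbbbb.bbbbbbb......
194 .............................##....r.....bbbbbbbbbb.......
195 ...............................##...........bbbbb.........
196 ..........................................................
197 ..........................................................
198 ..........................................................
199 ..........................................................

0 [0.064 0.041] [[392.1, 184.0], [391.5, 189.8]]
0.06 [0.0554 0.0325] [[392.1, 186.2], [391.1, 191.8]]
0.13 [0.0454 0.0226] [[391.9, 188.8], [390.5, 194.2]]
```

The nose corner dropped about 5 px, which matches ~0.13 rad, and the stapler has not shifted. One slightly firmer push to confirm it is on the stop.

Emit:
step_arm:
  increments:
    - [[0,0,0.03,0,0,0,1],[0,0,0,0,0,0,1],[0,0,0,0,0,0,1]]

```text
time: 22.9
ee_pos: [0.648, 0.2346, 0.0555]
ee_rot: [[-0.997, -0.079, 0.004], [-0.079, 0.997, 0.001], [-0.004, 0.0, -1.0]]
contact_force: [-4.9, -3.4, 31.3]
width: -0.0001
finger_force: 15.8
```

It is on the hard stop (z unchanged, 31 N). Rising straight up and away.

Emit:
step_arm:
  increments:
    - [[0,0,-0.1,0,0,0,1],[0,0,-0.15,0,0,0,1],[0,0,-0.2,0,0,0,1],[0,0,-0.4,0,0,0,1],[0,0,-0.8,0,0,0,1],[0,0,-0.8,0,0,0,1],[0,0,-0.6,0,0,0,1],[0,0,0,0,0,0,1],[0,0,0,0,0,0,1]]

```text
time: 24.02
ee_pos: [0.6455, 0.2344, 0.2022]
ee_rot: [[-0.997, -0.079, -0.001], [-0.079, 0.997, -0.0], [0.001, -0.0, -1.0]]
contact_force: [-1.0, 0.4, -0.9]
width: -0.0001
finger_force: 0.0
```

```bash
python3 - <<'E'
from h import *
import pickle
s=get_state();c=camera("scene");_,_,c0=pickle.load(open("s6.pkl","rb"));print(s["ee_pos"],s["contact_force"])
f=c["frame"].astype(int);r=(f[...,0]>1.6*f[...,1])&(f[...,0]>1.6*f[...,2])
print("\n".join("%d "%y+"".join("r" if r[y,x] else("#" if f[y,x].max()<75 else("b" if f[y,x,2]>1.5*f[y,x,0] else ".")) for x in range(346,404)) for y in range(172,196)))
g=[cv2.cvtColor(i["frame"],cv2.COLOR_RGB2GRAY).astype(np.float32) for i in(c0,c)]
for n,b in(("mailer",(185,235,400,465)),("stapler",(165,200,345,396))):
    print(n,cv2.phaseCorrelate(*[np.ascontiguousarray(q[b[0]:b[1],b[2]:b[3]]) for q in g]))
E
```

```text
[0.64552716 0.23435135 0.20217777] [-1.00577651  0.35894281 -0.8916669 ]
172 ......rrrrrrrrr..r........................................
173 .....rrrrrrrrr............................................
174 ...rrrrrrrrrrrr...........................................
175 ......rrrrrrrrrrr...........rrr...........................
176 .........rrrrrrrrrrrrrr....rrrrrr..#####..................
177 ...........rrrrr..rrrrrrrrrrrrrrr.############.r..........
178 ..............r........rrrrrrrrrrr.......####.rr..........
179 ............................rrrrrrrrrrrrrrrr.rrrr.........
180 ..................................rrrr.rrrrrrrrrr.........
181 ............................................rrrrr.........
182 ..............................................rrr.........
183 ................rrrrr.........................r...........
184 ................rrrrrrrrrrr...............................
185 ....##..........rrrrrrrrrrrrrr............................
186 .......#........rrrrrrrrrr...rr...........................
187 .........##.....rrrrrrrrr.....rrrr........................
188 ............#.....rrrrrrr.....rrrrrrr.....bbbb.b..........
189 ...............##....rrrrrr.rrrrrrrrrrr..bbbbbbbb.........
190 ..................##....rrrrrrrrrrrrrrr.bbbbbbbbbbb.......
191 ....................##....rrrrrrrrrrrr..bbbbbbbbbbbb......
192 .......................##....rrrrrrrr..bbbbbbbbbbbbb......
193 ..........................##....rrrrr...bbbbbbbbbbbb......
194 .............................##............bbbbbbbb.......
195 ...............................##.........................
mailer ((0.03698568644252731, 0.008166964742738259), 1.0048517756329642)
stapler ((0.06641697443711436, -0.035054744884988054), 0.7976483970022006)
```

The arm has sprung open, and the stapler and mailer have not moved. Handing in.

```bash
python3 -c "from workcell import sign_off; print(sign_off())"
```

```text
the job is handed in; nothing more can be done
None
```

I drew the stapler out by its nose, regripped it by the hinge end, slid its jaws over the blue tongue, pressed it to its stop at 31 N and let it spring open. By the camera check it then stood unmoved with the mailer in place, and I handed the job in; no verdict came back.

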